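Seat the filter in the light base's slider and push the slider home

TASK

The filter slider of the small light base is pulled out for loading, and its round glass filter lies on the deck beside it. Gently push the filter across the deck with the fingertips until it drops flat into the round cell of the slider, then push the slider by its upright tab fully home into the lamp housing. Only push: never pick the filter up, pinch it or tip it over, and leave the things standing around where they are.

Things in the scene. Friction and masses are not known exactly. Their poses are not given: they have to be found in the camera images.
- light_base: Fixed low grey light base. Origin on the bench under the slider's cell as when fully out; +x into the lamp housing, +y left, z up. In mm: flat deck 34 high, x -50 (front edge) to 48, y -52 to 112, the slider flush with it at y -36 to 36; behind it the lamp housing to x 124, 58 high (dial at x 88, y 76: 71). Its slot clears the slider's top by 3: an unseated filter jams.
- filter_slider (a joint): How far the slider is pushed in, m: 0 fully out, 0.082 fully home (end stop); it slides along the light base's +x. It resists with about 2.5 N of friction and stays where it is left.
- slider_cell (a point): Centre of the bare-metal slider's cell, at the slider's top face (34 mm above the bench, flush with the deck); moves with the slider; axes as the light base's. The cell is a round recess 55 mm across, 6.5 mm deep, its flat floor holding a flush 34 mm glass pane. The slider is 72 mm wide and reaches from 47 mm in front of this point to 34 mm behind it.
- slider_tab (a point): Centre of the front face of the slider's upright black tab, 46 mm in front of the cell centre, 42 mm above the bench; axes as the light base's. The tab is 40 mm wide (along y), 7 mm thick (along x), its top 50 mm above the bench; 4 mm behind the deck's front edge when fully out. Push it along the light base's +x.
- filter: Loose glass filter in a dark metal ring: a disc 50 mm across, 6 mm thick, 35 g, lying flat on the deck to the left of the cell. Origin at the centre of its underside, z up. On the deck its underside is 34 mm above the bench, in the cell 27.5 mm.
- glass_screen: Fixed upright sheet of clear glass on the bench, 6 mm thick, 1.45 m tall, running away from the robot (along world x) from 0.37 m to 0.95 m in front of the base axis, in the plane y = 0.31 m to the robot's left. The work lies to the right of it; an arm that starts to the left must draw back in front of its near edge before swinging across. Origin at the middle of its foot.
- specimen_pot: Bystander: white specimen pot with a yellow cap, 51 mm across, 62 mm high, standing loose on the bench; origin at the centre of its underside.
- dropper: Bystander: small white dropper bottle, 23 mm across, 82 mm high, standing loose on the bench; origin at the centre of its underside.
- tape_roll: Bystander: roll of tape lying flat, 49 mm across, 19 mm high, loose on the bench; origin at the centre of its underside.
- bench_timer: Bystander: white bench timer standing upright, 24 x 66 x 66 mm, loose on the bench; origin at the centre of its underside.
Not all that is in view belongs to the job. What is meant by the filter is not green, and is the larger of those in its own colour.

How it is judged:
By the outcome, as a careful person would: the job done as asked, in the order asked, and still so for the second after the job is handed in, with the robot touching nothing.
It also fails if it takes over 51 s, if anything falls off the work surface, if the arm or the gripper's body presses on something with over 40 N, if the wrist force passes 120 N, or if a joint passes its speed limit or range.

ROBOT

A 6-joint arm with a two-finger parallel gripper is mounted at the origin on a cart in front of the work surface, level with it; the furniture and walls round the work are solid. World frame = base frame: x ahead of the robot, y to its left, z up, the work surface at z = 0. Lengths are in m, angles in rad, forces in N, time in s.
With the tool pointing down it reaches from about 0.35 to 0.975 m from the base axis. Payload 7.1 kg.
Tool frame: the origin (TCP) lies midway between the tips of the shut fingers; the grasp point (between the pads) lies 19 mm behind it; z points along the fingers, x is the direction in which the jaws open and shut, and the axes are right-handed (so a half turn about z gives the same grasp; the last joint's range is limited). The gripper opens to 88 mm and grips with 3 to 60 N. Pads are 20 mm wide; open, the fingers measure 115 mm over their backs; the gripper's body (75 mm by 178 mm) begins 61 mm behind the grasp point.
Start: joints at [-1.2, 0.423, 1.63, -0, 1.089, -0.019], TCP at [0.238, -0.578, 0.223] pointing down, gripper open.
Joint ranges: [-3, 3], [-0.9, 2.11], [0.09, 2.58], [-1.31, 4.45], [0.11, 2.69], [-2.54, 2.54]. Speed limits (rad/s): [2.39, 2.39, 3.01, 3.14, 3.14, 3.14].

INTERFACE

Orientations are given as a unit quaternion [w, x, y, z].
In Python, from station import move_pose, movel, movej, command_gripper, wait, inverse_kinematics, read_camera, camera_info, MotionError, job_done, get_time, get_joint_pos, get_qvel, get_effort, get_tcp_pos, get_ee_rot, get_ft_force, get_ft_torque, get_grip_width gives the robot as it stands. Calls block until the motion is done:
- move_pose(position, orientation): joint-space move of the TCP to a pose.
- movel(position, frame=None, v=0.15, until_force=None): straight line of the TCP; frame=None keeps the orientation; v is the mean speed in m/s. With until_force (N) it stops when the force on the tool has changed by that much, and returns True; else False.
- movej(angles): joint-space move.
- command_gripper(opening): opening from 0.0 (shut) to 1.0 (fully open); the grip force is fixed at half the most; returns when the fingers have stopped.
- wait(seconds).
- inverse_kinematics(position, orientation): joint angles nearest the present ones, or None.
- read_camera(name): name is "side" or "top"; returns the picture (384x512x3 uint8, red, green, blue); there is no depth.
- camera_info(name): a dict with "intrinsics" (3x3 intrinsics, pixels), "T" (4x4, takes a point from camera to world coordinates). Camera axes: x right, y up, looking along -z (the intrinsics and any distortion apply to the point x, -y, -z); pixel columns grow to the right and rows downward; lengths in m; the calibration is good to about 2 mm. A picture is of the moment at which its call begins. camera_info takes no time and is no camera call.
A pose or a line that the arm cannot do raises MotionError and nothing moves.
- job_done(): hands the job in, once; it reports no verdict.
Readings, each from a call of its own:
- get_time(): time.
- get_joint_pos(): joint angles.
- get_qvel(): joint speeds.
- get_effort(): joint torques, N m.
- get_tcp_pos(): TCP position.
- get_ee_rot(): TCP orientation.
- get_ft_force(): force on the tool from outside, world axes, zero at the start.
- get_ft_torque(): the same for the moment, N m.
- get_grip_width(): opening from 0.0 (shut) to 1.0 (fully open).
Only numpy, scipy, OpenCV 4.12 (cv2) and the standard library are available. Lean on these libraries where they do the work, as an engineer would, in place of code of your own. Each camera call takes 0.05 s, during which the arm holds its last target. There are 200 camera calls.

## Working session

There is one attempt and no reset: what is moved stays moved. The work goes in short steps, each a Python script; the robot and the scene stay as the last script left them, time stands still between calls to the robot, and variables do not carry over. Pictures are saved under pics/ and viewed, about 8 in all and at most 12, crops included, and the job is handed in when it is done.

```bash
mkdir -p pics; python3 - <<'E'
from station import *
import cv2,numpy as np
for n in("side","top"):
    im=read_camera(n); cv2.imwrite(f"pics/{n}0.png",cv2.cvtColor(im,cv2.COLOR_RGB2BGR))
    c=camera_info(n); print(n,{k:(np.round(v,4).tolist() if k in("intrinsics","T") else v) for k,v in c.items()})
print(get_time(),get_tcp_pos(),get_ee_rot())
E
```

```text
side {'intrinsics': [[437.9126, 0.0, 254.5357], [0.0, 437.9126, 186.4776], [0.0, 0.0, 1.0]], 'T': [[-0.8276, 0.2218, -0.5157, -0.2834], [-0.561, -0.2937, 0.774, 1.3967], [0.0203, 0.9298, 0.3675, 0.6238], [0.0, 0.0, 0.0, 1.0]]}
top {'intrinsics': [[494.2864, 0.0, 261.2072], [0.0, 494.2864, 194.8635], [0.0, 0.0, 1.0]], 'T': [[-0.0259, 0.9819, -0.1875, 0.2812], [-0.9992, -0.031, -0.0241, 0.167], [-0.0294, 0.1867, 0.982, 1.4085], [0.0, 0.0, 0.0, 1.0]]}
0.1 [ 0.23736837 -0.57764013  0.22196761] [-4.02760869e-04  8.30666982e-01 -5.56769156e-01 -5.57152269e-04]
```

View pics/side0.png

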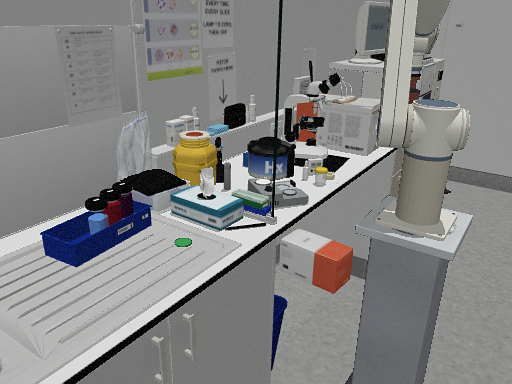

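View pics/top0.png

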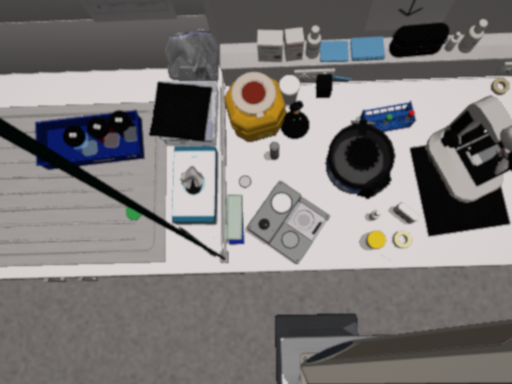

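The light base is at about (290,222) in the top view and (275,190) in the side view. I'll enlarge both.

```bash
python3 - <<'E'
import cv2,numpy as np
a=cv2.imread("pics/top0.png")[165:275,220:340]; b=cv2.imread("pics/side0.png")[165:215,225:335]
cv2.imwrite("pics/topc.png",cv2.resize(a,None,fx=5,fy=5,interpolation=cv2.INTER_CUBIC))
cv2.imwrite("pics/sidec.png",cv2.resize(b,None,fx=7,fy=7,interpolation=cv2.INTER_CUBIC))
E
```

```text
(no output)
```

View pics/topc.png

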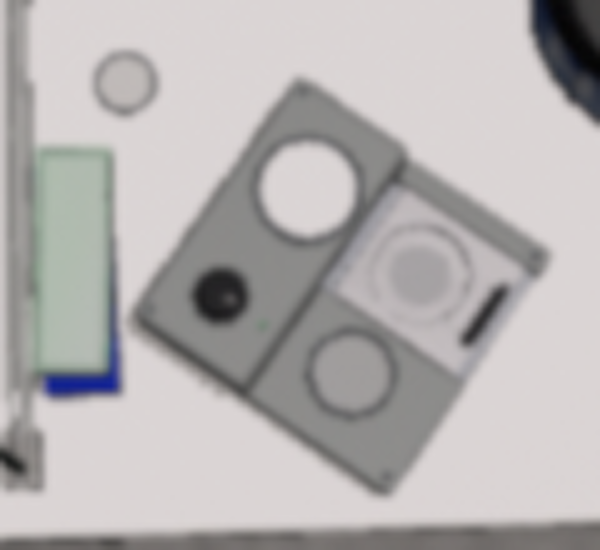

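View pics/sidec.png

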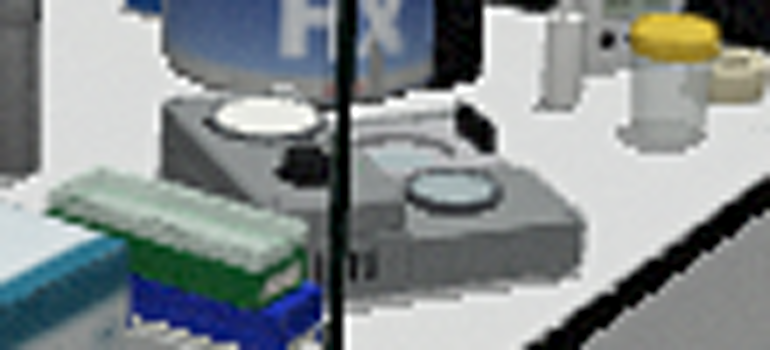

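Top crop: the cell is at (420,273), the tab at (487,315) with the slider out, and the dial at (222,293). Three discs could be the filter:
- Ringed disc on the deck, top-crop (350,372) and side-crop (453,190).
- Smaller grey disc on the bench, top-crop (125,83).
- Green disc in the sink tray, side view (183,242).

The deck disc fits. It isn't green, it's the larger of the grey ones, and it lies left of the cell. The big white disc at (308,190) is part of the housing. Next I'll fit the base pose.

```bash
cat > h.py <<'E'
import numpy as np, cv2
from station import *
from scipy.optimize import least_squares
def proj(n,P):
    c=camera_info(n);K=c["intrinsics"];T=np.linalg.inv(c["T"]);q=T[:3,:3]@np.asarray(P)+T[:3,3]
    return np.array([K[0,0]*q[0]/-q[2]+K[0,2],K[1,1]*-q[1]/-q[2]+K[1,2]])
def topx(u,v): return np.array([(u+.5)/5-.5+220,(v+.5)/5-.5+165])
def sidex(u,v): return np.array([(u+.5)/7-.5+225,(v+.5)/7-.5+165])
def tri(t,s,x0=(.55,.1,.04)):
    r=least_squares(lambda p:np.r_[proj("top",p)-t,proj("side",p)-s],x0); return r.x,r.fun
E
python3 - <<'E'
from h import *
L=[("top",topx(548,262),(-50,-52,34)),("top",topx(385,490),(-50,112,34)),("top",topx(300,80),(124,-52,58)),("top",topx(135,316),(124,112,58)),("top",topx(405,157),(48,-52,58)),("top",topx(247,388),(48,112,58)),("top",topx(222,293),(88,76,71)),("top",topx(420,273),(0,0,33)),("top",topx(487,315),(-42.5,0,50)),
("side",sidex(583,222),(-50,112,34)),("side",sidex(308,150),(88,76,71)),("side",sidex(480,128),(-42.5,0,43)),("side",sidex(165,103),(124,-52,58))]
def w(p,b):
    c,s=np.cos(p[3]),np.sin(p[3]);b=np.array(b)/1e3
    return np.array([p[0]+c*b[0]-s*b[1],p[1]+s*b[0]+c*b[1],p[2]+b[2]])
r=least_squares(lambda p:np.concatenate([proj(n,w(p,b))-u for n,u,b in L]),[.5,.1,0,.95],loss="soft_l1")
print(r.x); print(np.round(np.concatenate([proj(n,w(r.x,b))-u for n,u,b in L]).reshape(-1,2),1))
f,e=tri(topx(350,372),sidex(453,188)); print("filter",f,e)
t,e=tri(topx(487,315),sidex(480,110)); print("tabtop",t,e)
c,s=np.cos(r.x[3]),np.sin(r.x[3]); R=np.array([[c,s],[-s,c]])
print("filter in base",R@(f[:2]-r.x[:2])*1e3,"tab",R@(t[:2]-r.x[:2])*1e3)
for n,pt in (("pot",topx(0,0)),): pass
E
```

```text
[ 0.4674089   0.08045113 -0.00527441  0.93625603]
[[ 0.7 -1.5]
 [ 0.5  1.2]
 [-0.7 -1.2]
 [-1.4 -0.6]
 [ 0.8 -1.6]
 [-1.2  0.6]
 [-0.8  0.1]
 [ 1.1  1.4]
 [ 0.9  0.8]
 [ 0.5 -0. ]
 [-0.1  1. ]
 [ 0.3  0.2]
 [-1.4 -0.2]]
filter [0.41565294 0.12486589 0.03647227] [ 0.07924163  0.14414156 -0.20994042 -0.02793355]
tabtop [0.44365719 0.04875031 0.04950279] [ 0.07217801  0.13226369 -0.20230216 -0.02604352]
filter in base [ 5.08785321 68.01076672] tab [-39.61026176   0.33582571]
```

```bash
python3 - <<'E'
import cv2,numpy as np
a=cv2.imread("pics/top0.png")[206:252,268:332]
a=cv2.resize(a,None,fx=12,fy=12,interpolation=cv2.INTER_CUBIC)
for i in range(0,64,5): cv2.line(a,(i*12+6,0),(i*12+6,8 if i%10 else 16),(0,0,255),1)
for i in range(0,46,5): cv2.line(a,(0,i*12+6),(8 if i%10 else 16,i*12+6),(0,0,255),1)
a=cv2.convertScaleAbs(a,alpha=1.5,beta=-100)
cv2.imwrite("pics/topd.png",a)
E
```

```text
(no output)
```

View pics/topd.png

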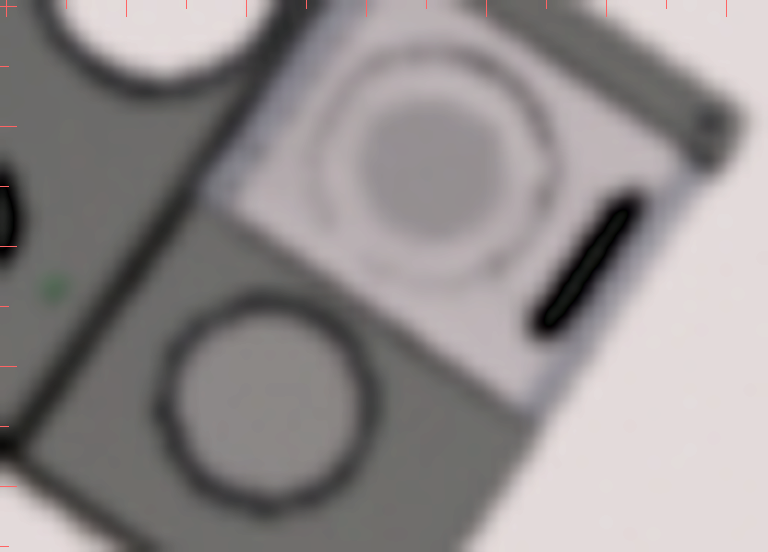

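Enlarged top crop (12x): the cell rim is centred at (436,168), the pane at (431,170), the filter ring at (268,404) and the tab at (585,265). The slider's left edge runs from (210,203) to (530,412).

```bash
python3 - <<'E'
from h import *
c=camera_info("top");K=c["intrinsics"];T=c["T"]
def ray(u,v,z,raw=False):
    if not raw:u,v=(u+.5)/12-.5+268,(v+.5)/12-.5+206
    d=T[:3,:3]@np.array([(u-K[0,2])/K[0,0],-(v-K[1,2])/K[1,1],-1]);o=T[:3,3]
    return (o+d*(z-o[2])/d[2])[:2]
cell=ray(436,168,.034);pane=ray(431,170,.0275);fil=ray(268.5,404,.040);tab=ray(585,265,.050)
e1,e2=ray(210,203,.034),ray(530,412,.034); dial=ray(*topx(222,293),.071,True)
f1,f2=ray(543,325,.05),ray(625,205,.05)
h1,h2=ray(*topx(405,157),.058,True),ray(*topx(247,388),.058,True)
k1,k2=ray(*topx(548,262),.034,True),ray(*topx(385,490),.034,True)
ang=lambda a,b:np.arctan2(*(b-a)[::-1])
print("cell",cell,"pane",pane,"fil",fil,"tab",tab,"dial",dial)
print("yaws tab->cell",ang(tab,cell),"edge",ang(e2,e1),"tabline",ang(f2,f1)-np.pi/2,"housing",ang(h1,h2)-np.pi/2,"front",ang(k1,k2)-np.pi/2,"dial",ang(cell,dial)-np.arctan2(76,88))
y=.945;R=np.array([[np.cos(y),np.sin(y)],[-np.sin(y),np.cos(y)]])
for n,p in dict(pane=pane,fil=fil,tab=tab,dial=dial,e1=e1,e2=e2,h1=h1,h2=h2,k1=k1,k2=k2).items(): print(n,np.round(R@(p-cell)*1e3,1))
for n,u in dict(pot=(376,240),dropper=(374,215),tape=(402,240),timer=(404,213)).items(): print(n,ray(*u,.06,True))
q=get_ee_rot();print(q,get_grip_width())
E
```

```text
cell [0.46961223 0.08312274] pane [0.4700662 0.0839142] fil [0.41511066 0.1243248 ] tab [0.44395782 0.05092275] dial [0.45775013 0.19420223]
yaws tab->cell 0.8980577032374325 edge 0.9570919209855404 tabline 0.933927038550066 housing 0.9419711312384091 front 0.9119366881791193 dial 0.9648248612491387
pane [0.9 0.1]
fil [ 1.5 68.3]
tab [-41.1   1.9]
dial [83.1 74.7]
e1 [39.  36.4]
e2 [-49.3  35.3]
h1 [ 43.1 -46.3]
h2 [ 43.5 108.9]
k1 [-54.5 -45.6]
k2 [-49.4 111. ]
pot [ 0.40428258 -0.10806428]
dropper [ 0.47282737 -0.10735201]
tape [ 0.40226859 -0.17799954]
timer [ 0.47587463 -0.18924067]
[-4.02760869e-04  8.30666982e-01 -5.56769156e-01 -5.57152269e-04] 1.0024050533356468
```

```bash
cat >> h.py <<'E'
YAW=.945; CELL=np.array([.4695,.083])
Q=np.array([0,np.cos(YAW/2),np.sin(YAW/2),0])
def W(bx,by,z):
    c,s=np.cos(YAW),np.sin(YAW)
    return np.array([CELL[0]+c*bx-s*by,CELL[1]+s*bx+c*by,z])
def B(p):
    c,s=np.cos(YAW),np.sin(YAW);d=np.asarray(p)[:2]-CELL
    return np.round(np.r_[c*d[0]+s*d[1],-s*d[0]+c*d[1],p[2]]*1e3,1)
def shot(n,f,box,k):
    x0,y0,x1,y1=box;im=cv2.cvtColor(read_camera(n),cv2.COLOR_RGB2BGR)[y0:y1,x0:x1]
    cv2.imwrite(f,cv2.resize(im,None,fx=k,fy=k,interpolation=cv2.INTER_CUBIC))
E
python3 - <<'E'
from h import *
movel([.17,-.40,.28],v=.3)
print(get_time())
move_pose(W(0,112,.20),Q)
print(get_time(),get_joint_pos())
command_gripper(30/88)
movel(W(0,112,.055),v=.12)
h=movel(W(0,112,.030),v=.02,until_force=3)
print(h,B(get_tcp_pos()),get_ft_force(),get_time(),get_grip_width(),get_ee_rot())
z=get_tcp_pos()[2]
movel(W(0,112,z+.0025),v=.03)
print(B(get_tcp_pos()),get_ft_force())
shot("side","pics/s1.png",(225,150,335,220),7)
E
```

```text
0.9167Traceback (most recent call last):
  File "<stdin>", line 4, in <module>
station.MotionError: the arm cannot take that pose within its joint ranges
```

```bash
python3 - <<'E'
from h import *
print(get_tcp_pos(),get_joint_pos())
Q2=np.array([0,np.cos((YAW+np.pi)/2),np.sin((YAW+np.pi)/2),0])
for q in(Q,Q2):
  for b in ((0,112),(0,80),(0,30),(-70,0),(36,0)):
    for z in(.037,.12,.2): print(b,z,inverse_kinematics(W(*b,z),q))
E
```

```text
[ 0.17039437 -0.40104488  0.28023236] [-1.19633111e+00  6.19786296e-02  1.96838871e+00 -1.99212404e-05
  1.10964289e+00 -1.53194766e-02]
(0, 112) 0.037 None
(0, 112) 0.12 None
(0, 112) 0.2 None
(0, 80) 0.037 None
(0, 80) 0.12 None
(0, 80) 0.2 None
(0, 30) 0.037 None
(0, 30) 0.12 None
(0, 30) 0.2 None
(-70, 0) 0.037 None
(-70, 0) 0.12 None
(-70, 0) 0.2 None
(36, 0) 0.037 None
(36, 0) 0.12 None
(36, 0) 0.2 None
(0, 112) 0.037 None
(0, 112) 0.12 None
(0, 112) 0.2 None
(0, 80) 0.037 None
(0, 80) 0.12 None
(0, 80) 0.2 None
(0, 30) 0.037 None
(0, 30) 0.12 None
(0, 30) 0.2 None
(-70, 0) 0.037 None
(-70, 0) 0.12 None
(-70, 0) 0.2 None
(36, 0) 0.037 None
(36, 0) 0.12 None
(36, 0) 0.2 None
```

```bash
python3 - <<'E'
from h import *
for z in (.06,.25):
  for p in ((.42,.0),W(0,112,0)[:2],W(0,30,0)[:2]):
    r=[]
    for a in np.arange(-3.1,3.2,.2):
      s=inverse_kinematics([*p,z],[0,np.cos(a/2),np.sin(a/2),0])
      if s is not None: r.append((round(a,1),np.round(s,1).tolist()))
    print(z,p,len(r),r[:1],r[len(r)//2:len(r)//2+1],r[-1:])
print(inverse_kinematics(get_tcp_pos(),get_ee_rot()))
E
```

```text
0.06 (0.42, 0.0) 26 [(np.float64(-2.5), [-0.0, 0.4, 2.2, -0.0, 0.5, 2.5])] [(np.float64(0.1), [-0.0, 0.4, 2.2, -0.0, 0.5, -0.1])] [(np.float64(2.5), [-0.0, 0.4, 2.2, -0.0, 0.5, -2.5])]
0.06 [-90.30615658  65.68620245] 0 [] [] []
0.06 [-23.84540801  17.65528637] 0 [] [] []
0.25 (0.42, 0.0) 26 [(np.float64(-2.5), [-0.0, 0.1, 2.0, -0.0, 1.0, 2.5])] [(np.float64(0.1), [-0.0, 0.1, 2.0, -0.0, 1.0, -0.1])] [(np.float64(2.5), [-0.0, 0.1, 2.0, -0.0, 1.0, -2.5])]
0.25 [-90.30615658  65.68620245] 0 [] [] []
0.25 [-23.84540801  17.65528637] 0 [] [] []
[-1.19633111e+00  6.19786296e-02  1.96838871e+00 -1.99212404e-05
  1.10964289e+00 -1.53194766e-02]
```

My mistake: `W` was given millimetres but treated them as metres. I'll fix that and carry on.

```bash
sed -i 's/^    c,s=np.cos(YAW),np.sin(YAW)$/&;bx,by=bx\/1e3,by\/1e3/' h.py
python3 - <<'E'
from h import *
for p in (W(0,112,.2),W(0,112,.037),W(0,28,.037),W(-75,0,.1)): print(p,inverse_kinematics(p,Q))
move_pose([.38,-.10,.28],Q); print(get_time())
move_pose(W(0,112,.15),Q)
print(get_time(),get_joint_pos())
command_gripper(30/88)
movel(W(0,112,.055),v=.12)
h=movel(W(0,112,.030),v=.02,until_force=3)
print(h,B(get_tcp_pos()),get_ft_force(),get_time(),get_grip_width(),get_ee_rot())
z=get_tcp_pos()[2]
movel(W(0,112,z+.0025),v=.03)
print(B(get_tcp_pos()),get_ft_force())
shot("side","pics/s1.png",(225,150,335,220),7)
E
```

```text
[0.37872434 0.1486032  0.2       ] [ 3.44664370e-01  1.31397447e-01  2.10681075e+00 -4.44089210e-16
  9.03384454e-01 -6.00335630e-01]
[0.37872434 0.1486032  0.037     ] [ 3.44664370e-01  4.71781213e-01  2.19929966e+00 -4.44089210e-16
  4.70511782e-01 -6.00335630e-01]
[0.44680609 0.0994008  0.037     ] [ 1.92903910e-01  5.12947502e-01  2.09214766e+00 -4.44089210e-16
  5.36497497e-01 -7.52096090e-01]
[0.42556928 0.02221273 0.1       ] [ 2.42198470e-02  3.48756171e-01  2.13868251e+00 -4.44089210e-16
  6.54153968e-01 -9.20780153e-01]
2.2833
3.3667 [ 3.42911536e-01  2.22478217e-01  2.14739899e+00 -2.67655832e-04
  7.70901482e-01 -6.01047719e-01]
True [-1.00e-01  1.12e+02  3.42e+01] [-1.19348073 -0.22837095  8.31842945] 6.2667 0.33757213326284047 [-2.50876242e-05  8.90425648e-01  4.55128660e-01 -2.61162190e-04]
[1.000e-01 1.119e+02 3.670e+01] [-0.4491466  -0.30922363 -0.53698505]
```

View pics/s1.png

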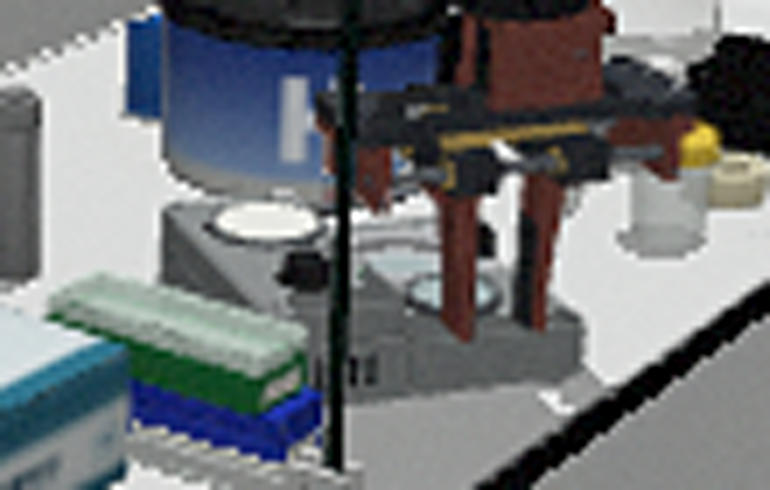

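The deck was touched at 34.2 mm, as expected. In the crop the fingertips are at (462,335) and (537,325), behind the filter at (453,292). That fits, because the line of sight is oblique. Now the push.

```bash
python3 - <<'E'
from h import *
print(proj("side",W(22,112,.036)),sidex(462,335)-[0,15],proj("side",W(-22,112,.036)),sidex(537,325)-[0,15])
z=.0367
print(movel(W(0,60,z),v=.05,until_force=6),B(get_tcp_pos()),get_ft_force())
for y in (45,38,34,31,29):
    print(movel(W(0,y,z),v=.025,until_force=6),B(get_tcp_pos()),np.round(get_ft_force(),2))
print(get_time())
shot("side","pics/s2.png",(225,150,335,220),7)
shot("top","pics/t2.png",(260,190,340,250),8)
E
```

```text
[289.09614964 196.73708956] [290.57142857 197.42857143] [300.59897012 195.28061461] [301.28571429 196.        ]
False [-0.1 60.2 36.7] [-0.20451382  0.33382045  0.26518629]
False [-0.  45.  36.7] [-0.32 -0.1   1.42]
False [ 0.  37.8 36.7] [-0.6   0.44  0.24]
False [ 0.  33.8 36.7] [-0.86 -0.8  -0.9 ]
False [ 0.  30.8 36.7] [ 0.16 -0.59  0.32]
False [ 0.  28.9 36.7] [ 0.71 -0.37 -0.43]
9.7667
```

View pics/s2.png

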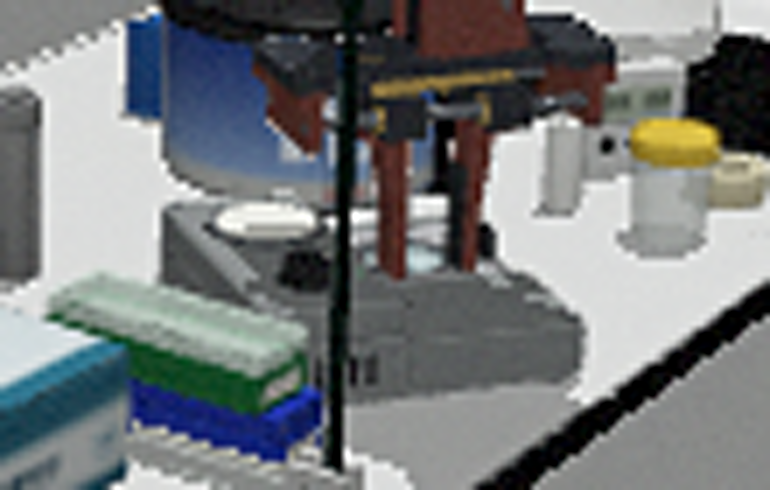

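The filter has left the deck and is hidden behind the fingers near (420,258). I'll raise the arm clear and look from above.

```bash
python3 - <<'E'
from h import *
movel(W(0,40,.0367),v=.1)
movel(W(0,40,.12),v=.25)
movel(W(-140,20,.14),v=.3)
print(get_time(),B(get_tcp_pos()))
a=cv2.cvtColor(read_camera("top"),cv2.COLOR_RGB2BGR)[200:260,260:340]
b=cv2.cvtColor(read_camera("side"),cv2.COLOR_RGB2BGR)[175:205,265:313]
r=lambda i,k:cv2.resize(i,None,fx=k,fy=k,interpolation=cv2.INTER_CUBIC)
a=r(a,5);b=r(b,8); 
im=np.zeros((300,790,3),np.uint8);im[:,:400]=a;im[:240,402:402+384]=b[:, :388]
cv2.imwrite("pics/c3.png",im)
E
```

```text
11.2333 [-140.2   20.1  139.4]
```

View pics/c3.png

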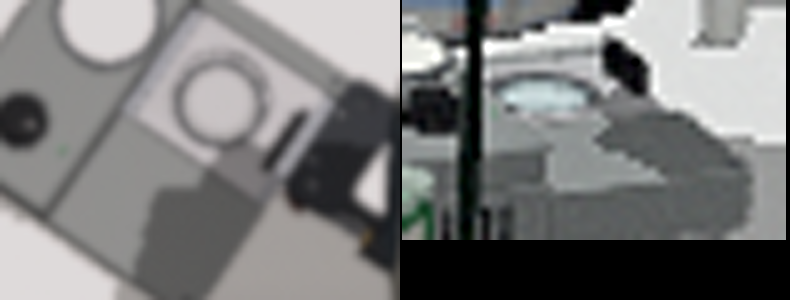

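In the top crop (left) the filter ring is centred at (221,102), about 1 mm from the cell centre. A rim gap is visible all round, so it looks seated. I'll confirm the height on its trailing side with a light touch.

```bash
python3 - <<'E'
from h import *
command_gripper(0)
movel(W(0,15,.12),v=.25); movel(W(0,15,.046),v=.12)
print(movel(W(0,15,.031),v=.015,until_force=2.5),B(get_tcp_pos()),np.round(get_ft_force(),1))
movel(W(0,15,.046),v=.1); movel(W(0,-13,.046),v=.1)
print(movel(W(0,-13,.031),v=.015,until_force=2.5),B(get_tcp_pos()),np.round(get_ft_force(),1))
movel(W(0,-13,.10),v=.25)
movel(W(-85,0,.10),v=.25); movel(W(-85,0,.042),v=.15)
print(get_time(),B(get_tcp_pos()),get_grip_width())
E
```

```text
True [-0.1 15.1 33.8] [-1.4 -0.1  6.6]
True [ -0.  -12.9  33.8] [-0.5 -0.3  5.1]
17.1333 [-84.4  -0.1  41.8] 0.005709140763379083
```

Both sides touched at 33.8 mm (expected 33.5), so the filter is flat and seated. Now I'll push the slider.

```bash
python3 - <<'E'
from h import *
z=.041
print(movel(W(-68,0,z),v=.06,until_force=10),B(get_tcp_pos()))
for x in (-30,0,12,40):
    h=movel(W(x,0,z),v=.04 if x<20 else .02,until_force=10)
    print(x,h,B(get_tcp_pos()),np.round(get_ft_force(),1))
    if h: break
print(get_time())
E
```

```text
False [-67.4  -0.2  41.4]
-30 False [-29.9   0.1  41. ] [ 0.  -0.  -0.2]
0 False [ 0.3  0.  41. ] [-0.1 -0.2 -0. ]
12 False [12.6 -0.1 41. ] [ 0.1 -0.5  0.7]
40 True [22.5  0.3 40.7] [-0.8 -0.1  1.1]
20.7417
```

It stopped at tool x = 22.5 mm, exactly where the end stop was predicted (36 − 13.5). One more gentle push to be sure, then back off and look.

```bash
python3 - <<'E'
from h import *
print(movel(W(30,0,.041),v=.015,until_force=15),B(get_tcp_pos()),np.round(get_ft_force(),1))
movel(W(5,0,.041),v=.1); movel(W(-60,0,.15),v=.25); movel(W(-160,-30,.22),v=.3)
print(get_time(),np.round(get_ft_force(),1))
a=cv2.cvtColor(read_camera("top"),cv2.COLOR_RGB2BGR)[180:260,230:420]
b=cv2.cvtColor(read_camera("side"),cv2.COLOR_RGB2BGR)[150:215,225:350]
r=lambda i:cv2.resize(i,(760,int(760*i.shape[0]/i.shape[1])),interpolation=cv2.INTER_CUBIC)
im=np.vstack([r(a),r(b)]);im=cv2.resize(im,None,fx=.82,fy=.82);print(im.shape)
cv2.imwrite("pics/c4.png",im)
E
```

```text
True [22.4  0.8 40.4] [-0.  -0.6 -0.5]
22.6083 [-0.1  0.6  0. ]
(586, 623, 3)
```

View pics/c4.png

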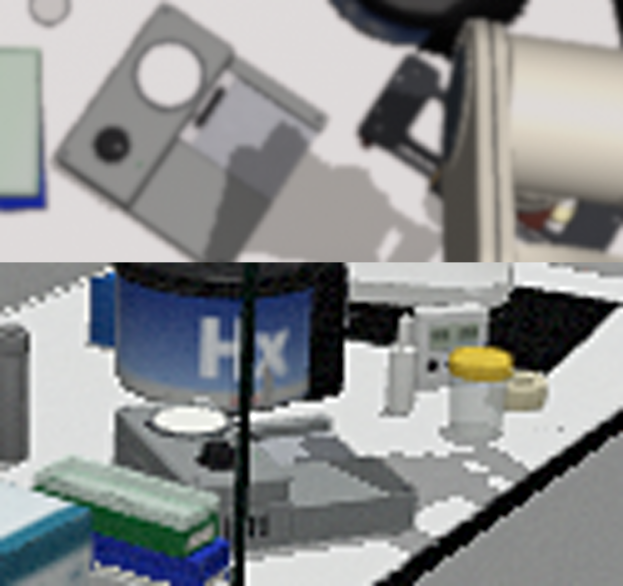

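The tab, at (211,106) in the top crop, now stands close against the housing. The cell and filter are inside, the deck is empty, and in the side view the pot, dropper, timer and tape look unmoved. Handing in.

```bash
python3 -c "
from station import *
job_done(); print(get_time())"
```

```text
the job is handed in; nothing more can be done
the job is handed in; nothing more can be done
```

The filter is flat in the slider's cell and the slider is fully home in the lamp housing. I handed the job in at about 23 s on the robot's clock, against the 51 s limit.

- **Filter:** I pushed it across the deck with two slightly open fingertips and never gripped or lifted it. Light touches on both sides of it read 33.8 mm (33.5 mm expected), so it was flat in the cell before I moved the slider.
- **Slider:** I pushed it by the tab. It stopped twice at tool x of about 22.5 mm, where I had predicted the end stop, the second time with a 15 N limit.
- **Last picture:** It shows the tab close against the housing, the deck empty, and the pot, dropper, timer and tape apparently unmoved. The robot is clear of everything.
- **Disagreements:** Some housing edges and the dial measured about 5 mm off their given positions, so I used the cell itself as reference. One early move was refused because of a unit slip in my code, which I fixed before going on.

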